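# Unbolt the sample locker and lever its heavy cover open

### The job

Open the sample locker for a colleague: with a fingertip push the orange tab of its bolt outwards, away from the steel cover, as far as it goes, then press the black pad at the long end of the red lever all the way down so that the short end raises the heavy cover, and finish while still holding the pad down with the cover up. Push and press only: do not grip anything, do not touch the cover itself, and leave the bottle, the jar and the gas meter where they are.

Things in the scene. Friction and masses are not known exactly. Their poses are not given: they have to be found in the camera images.
- locker: Fixed bench-top sample locker. Origin: on the table top under the lever's pivot (80 mm up, between cheeks 96 mm high); z up. The lever lies along y, its pad to +y. At -y the grey well (150 mm along x, y = -95 to -220 mm, rim 68 mm high) under a steel cover. The bolt is on a block beside it at +x (x = 79 to 164, y = -85 to -135 mm, 92 mm high).
- lever_pad (a point): Middle of the top of the black rubber pad (56 x 56 mm, yellow edging) at the long end of the red lever, 200 mm from the pivot; the short arm (70 mm) has a roller under the cover's lip. Pad top 149 mm above the table at rest, 42 mm when fully down; it moves in an arc within 13 mm of a vertical line. Axes: the locker's at rest, tilting with the lever.
- lever (a joint): Turn of the lever in rad: about 0.01 at rest (long end up by 0.30 rad), 0.55 fully pressed, against a stop. The weight of the cover makes it push back with about 3 to 7 N at the pad; let go, it returns. While the bolt is shut the lever is blocked at about 0.05 rad.
- bolt_tab (a point): Middle of the orange tab standing on the steel bolt: 14 mm thick along the locker's x, 34 mm wide along y, from 91 to 127 mm above the table, this point at 113 mm. Shut, it is about 30 mm outside the cover's edge, at x = 100, y = -110 mm of the locker. Its inner face looks to -x, over the cover's top (80 mm high) and the bolt's tongue (91 mm). Axes as the locker's.
- bolt (a joint): Travel of the bolt in m along the locker's +x, away from the cover: about 0 shut (its tongue reaches 15 mm over the cover), 0.032 fully drawn, against a stop. Rubs with 2 to 4 N and stays where it is left.
- flap (a joint): Opening of the cover in rad: 0 shut and level, about 0.25 when the lever is fully down. Nothing keeps it open but the lever.
- flap_lip (a point): Middle of the top of the free edge (yellow band) of the steel cover, a heavy plate 140 mm along x, 165 mm along y and 12 mm thick, hinged at the locker's y = -215 mm; the lip is at y = -50 mm, its top 80 mm above the table when shut and about 120 mm when raised. About 2 to 3.4 kg.
- bottle: Amber bottle with red cap, 60 mm diameter, 150 mm high, standing beside the lever; origin at the centre of its underside. To be left alone.
- jar: White plastic jar with blue lid, 56 mm diameter, 75 mm high, standing beside the lever; origin at the centre of its underside. To be left alone.
- meter: Black hand-held gas meter with yellow buttons and a thin steel probe, 75 x 170 x 50 mm, the probe 90 mm more along its +y; it lies beyond the end of the lever; origin at the centre of its underside. To be left alone.

How it is judged:
On the way, in this order (a step that is already met when the one before it is completed fails the run):
1. the bolt is drawn back from the cover (at least 25 of its 32 mm) (value of joint bolt above 0.025 m), for 0.1 s.
2. the fingers press the lever down and it raises the cover (value of joint lever above 0.47 rad and value of joint flap above 0.2 rad and contact force between the fingers and lever above 1 N), for 0.3 s.
At the end, for the whole second after the job is handed in: The bolt is drawn at least 25 mm, the fingers hold the lever down (at least 0.47 of 0.55 rad, pressing with more than 1 N), the cover rests still on the lever's short end, raised by at least 0.20 rad, and the bottle, jar and meter are within 30 mm of where they stood (all of step 2 and value of joint bolt above 0.025 m and value of joint flap below 0.32 rad and contact force between lever and flap above 3 N and velocity of joint flap between -0.1 and 0.1 rad/s and not (distance of bottle from where it was at the start of the episode above 0.03 m) and not (distance of jar from where it was at the start of the episode above 0.03 m) and not (distance of meter from where it was at the start of the episode above 0.03 m)); the arm keeps its last pose, push and grip.
It fails at once if the robot touches the cover itself (more than 2 N) (contact force between any of the fingers, the arm and flap above 2 N).
It fails at once if the cover is thrown up off the lever (value of joint flap above 0.36 rad).
It fails at once if the bottle, jar or meter is shifted by more than 30 mm or tipped over (distance of any of bottle, jar, meter from where it was at the start of the episode above 0.03 m or angle between any of bottle, jar, meter's own z axis and vertical above 0.4 rad).
It also fails if it takes over 45 s, if anything falls off the work surface, if the arm or the gripper's body presses on something with over 40 N, if the wrist force passes 120 N, or if a joint passes its speed limit or range.

### The arm

A 7-joint arm with a two-finger parallel gripper is mounted at the origin on the work surface. World frame = base frame: x ahead of the robot, y to its left, z up, the work surface at z = 0. Lengths are in m, angles in rad, forces in N, time in s.
With the tool pointing down it reaches from about 0.4 to 0.875 m from the base axis. Payload 19.3 kg.
Tool frame: the origin (TCP) lies at the very end of the fingers, on their centre line; the grasp point (between the pads) lies 19 mm behind it; z points along the fingers, y is the direction in which the jaws open and shut (so a half turn about z gives the same grasp; the last joint's range is limited). The gripper opens to 85 mm and grips with 20 to 120 N. Pads are 22 mm wide; open, the fingers measure 114 mm over their backs; the gripper's body (76 mm by 85 mm) begins 54 mm behind the grasp point. The pads swing forward as they close: fully open they stand 13 mm farther back than shut.
Start: joints at [1.106, 0.521, -0.036, 1.599, 0.021, 1.021, -0.113], TCP at [0.24, -0.577, 0.231] pointing down, gripper open.
Joint ranges: [-2.91, 2.91], [-0.3, 2.13], [-1.5, 1.42], [0.17, 2.43], [-1.26, 4.41], [0.16, 1.93], [-2.52, 2.52]. Speed limits (rad/s): [1.89, 1.89, 2.39, 2.39, 3.01, 3.01, 3.01].

### API

Orientations are given as [roll, pitch, yaw] about the fixed x, y, z axes, in that order (R = Rz(yaw) Ry(pitch) Rx(roll)).
In Python, from workcell import bot gives the robot as it stands.
- The arm moves only by the tool carry_out, never from a script. Its argument "targets" is a list of rows, each a list of 7 numbers: the shift along the tool's x, y, z in mm, then the turn, a rotation vector about the tool's x, y, z in units of 6 degrees (1.0 is 6 degrees), then the closure in counts, from 0 (fully open) to 255 (shut). A call has 1 to 5 rows; each row shifts and turns the commanded pose from where the row before left it, along the tool's axes as they then stand; what a row does not reach is not made up. A row lasts 1/12 s, in which the tool goes at most 41.7 mm and 7.16 degrees, less where a joint would pass 70% of its speed; a pose out of reach is approached as far as the arm can. A call is refused whole if a number of a shift passes 41.7 or a number of a turn 1, either way. A call with a gripper value outside its range is refused whole. The fingers move at their own pace and stop on an object; "force" is the grip in N (left out, the last holds). Time passes only in rows, so rows that do not move let the fingers close. It gives the time, the measured TCP pose, the force and the opening at its end, in the units of the state.
- bot.observe(): the state, without advancing time (a new reading comes with each control period).
- bot.grab_frame(name): name is "side" or "top" or "wrist"; returns a dict with "color" (400x640x3 uint8, red, green, blue), "z_map" (400x640 float32, m along the optical axis (not along the pixel's ray), 0 where there is no reading), "K" (3x3 intrinsics, pixels), "cam_to_world" (4x4, takes a point from camera to world coordinates); the wrist camera has in their place "T_tool_cam" (4x4, takes a point from camera to tool coordinates, whose origin is the TCP and whose axes are the flange's). Camera axes: x right, y down, z forward; pixel columns grow to the right and rows downward; lengths in m; the calibration is good to about 2 mm. A picture is of the moment at which its call begins: read the wrist's pose just before it.
- bot.job_done(): hands the job in, once; it reports no verdict.
The state is a dict: "clock": time; "qpos": joint angles; "qd": joint speeds; "joint_efforts": joint torques, N m; "position": TCP position; "tool_rot": TCP orientation; "force": force on the tool from outside, world axes, zero at the start; "moment": the same for the moment, N m; "grip_width": finger opening in m.
Only numpy, scipy, OpenCV 4.12 (cv2) and the standard library are available. Lean on these libraries where they do the work, as an engineer would, in place of code of your own. Each camera call takes 0.05 s, during which the arm holds its last target. There are 200 camera calls.

## Working session

There is one attempt and no reset: what is moved stays moved. The work goes in short steps, Python scripts to look and compute and a tool call to move; the robot and the scene stay as the last step left them, time stands still between calls to the robot, and variables do not carry over. Pictures are saved under pics/ and viewed, about 8 in all and at most 12, crops included, and the job is handed in when it is done.

Besides the shell and the picture viewer there is one more tool, called after "Call:" by a JSON object that holds its "name" and its "arguments", one argument or row to a line. carry_out: Moves the arm, as the interface text tells. Its arguments: {"type":"object","properties":{"targets":{"type":"array","items":{"type":"array","items":{"type":"number"}}},"force":{"type":"number"}},"required":["targets"]}

```bash
mkdir -p pics; python3 - <<'E'
from workcell import bot
import cv2,numpy as np,pickle
s=bot.observe();print({k:np.round(v,3).tolist() for k,v in s.items()})
ims=[]
for n in("side","top"):
    f=bot.grab_frame(n);pickle.dump(f,open(n+".pkl","wb"));ims.append(f["color"]);print(n,f["K"],np.round(f["cam_to_world"],3))
cv2.imwrite("pics/side.png",ims[0][:,:,::-1]);cv2.imwrite("pics/top.png",ims[1][:,:,::-1])
E
```

```text
{'clock': 0.0, 'qpos': [1.106, 0.522, -0.036, 1.6, 0.021, 1.021, -0.113], 'qd': [-0.001, -0.001, -0.001, -0.001, 0.0, -0.001, -0.0], 'joint_efforts': [-0.001, -92.712, 1.98, -36.993, 0.018, 0.008, -0.0], 'position': [0.24, -0.577, 0.231], 'tool_rot': [-3.14, 0.0, 0.395], 'force': [0.306, -0.585, 0.269], 'moment': [0.035, 0.022, -0.015], 'grip_width': 0.085}
side [[488.23165199   0.         319.55330652]
 [  0.         488.23165199 200.79035517]
 [  0.           0.           1.        ]] [[ 0.982 -0.124  0.14   0.384]
 [-0.186 -0.551  0.814 -0.741]
 [-0.024 -0.825 -0.564  0.689]
 [ 0.     0.     0.     1.   ]]
top [[409.2654883    0.         323.07040215]
 [  0.         409.2654883  198.16031883]
 [  0.           0.           1.        ]] [[-0.007 -0.988  0.153  0.347]
 [-1.     0.008  0.006  0.099]
 [-0.007 -0.153 -0.988  1.159]
 [ 0.     0.     0.     1.   ]]
```

View pics/top.png

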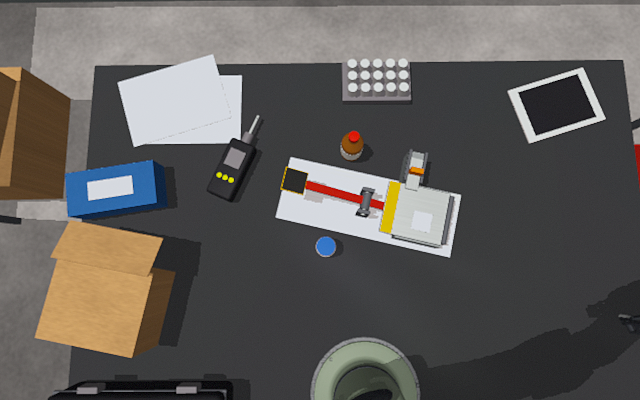

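View pics/side.png

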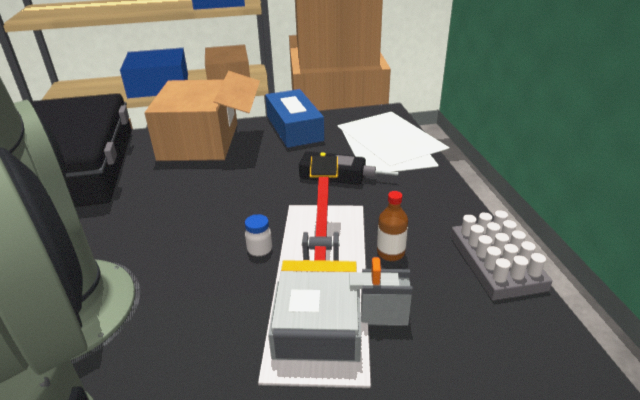

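The top view shows the pad at (294,180), the lip near (390,207), the orange tab at (417,170), the bottle at (352,145), the jar at (326,246) and the meter at (235,165). The side view agrees: pad (323,165), tab (376,270).

```bash
python3 - <<'E'
import pickle,cv2,numpy as np
def pts(f,m):
    v,u=np.nonzero(m&(f["z_map"]>0));z=f["z_map"][v,u];K=f["K"]
    p=np.c_[(u-K[0,2])/K[0,0]*z,(v-K[1,2])/K[1,1]*z,z];T=f["cam_to_world"]
    return p@T[:3,:3].T+T[:3,3],u,v
R={"top":{"tab":(400,155,435,190,'o'),"lip":(370,175,405,240,'y'),"pad":(275,160,312,200,'y'),"lever":(300,170,390,215,'r'),"cap":(340,125,365,150,'r'),"lid":(310,230,340,260,'b')},
"side":{"tab":(365,250,390,290,'o'),"lip":(270,255,365,275,'y'),"pad":(305,150,342,180,'y'),"lever":(310,170,335,240,'r'),"cap":(380,185,410,205,'r'),"lid":(240,210,275,240,'b')}}
H={'o':(8,17),'y':(20,32),'r':(0,6),'b':(100,125)}
for n in R:
    f=pickle.load(open(n+".pkl","rb"));h=cv2.cvtColor(f["color"],cv2.COLOR_RGB2HSV)
    for k,(a,b,c,d,col) in R[n].items():
        m=np.zeros(h.shape[:2],bool);m[b:d,a:c]=1
        m&=(h[...,0]>=H[col][0])&(h[...,0]<=H[col][1])&(h[...,1]>150)&(h[...,2]>70)
        p,u,v=pts(f,m)
        c4=cv2.boxPoints(cv2.minAreaRect(p[:,:2].astype(np.float32)))
        print(n,k,len(p),"mean",p.mean(0).round(3),"lo",p.min(0).round(3),"hi",p.max(0).round(3),"rect",c4.mean(0).round(3),c4.round(3).tolist())
E
```

```text
top tab 57 mean [ 0.576 -0.135  0.118] lo [ 0.569 -0.152  0.089] hi [ 0.595 -0.121  0.129] rect [ 0.578 -0.137] [[0.5600000023841858, -0.14499999582767487], [0.5770000219345093, -0.15700000524520874], [0.5960000157356262, -0.1289999932050705], [0.578000009059906, -0.11800000071525574]]
top lip 531 mean [ 0.49  -0.072  0.08 ] lo [ 0.422 -0.101  0.075] hi [ 0.559 -0.044  0.088] rect [ 0.491 -0.072] [[0.42100000381469727, -0.0689999982714653], [0.5540000200271606, -0.10199999809265137], [0.5600000023841858, -0.07400000095367432], [0.4269999861717224, -0.041999999433755875]]
top pad 86 mean [0.557 0.197 0.106] lo [ 0.516  0.146 -0.004] hi [0.622 0.231 0.155] rect [0.568 0.187] [[0.5139999985694885, 0.15800000727176666], [0.6039999723434448, 0.13699999451637268], [0.6230000257492065, 0.2160000056028366], [0.5329999923706055, 0.2370000034570694]]
top lever 534 mean [0.52  0.056 0.105] lo [ 0.485 -0.055  0.015] hi [0.551 0.149 0.137] rect [0.525 0.046] [[0.48500001430511475, -0.052000001072883606], [0.5189999938011169, -0.05999999865889549], [0.5659999847412109, 0.14300000667572021], [0.532
[... 1566 characters left out ...]
9871253967, 0.004999999888241291], [0.5230000019073486, 0.0], [0.593999981880188, 0.3050000071525574], [0.5730000138282776, 0.3100000023841858]]
side cap 169 mean [0.666 0.023 0.145] lo [ 0.653  0.01  -0.   ] hi [0.761 0.257 0.154] rect [0.707 0.132] [[0.6489999890327454, 0.014999999664723873], [0.6740000247955322, 0.006000000052154064], [0.7639999985694885, 0.24799999594688416], [0.7390000224113464, 0.25699999928474426]]
side lid 355 mean [0.391 0.094 0.074] lo [0.367 0.074 0.061] hi [0.415 0.126 0.08 ] rect [0.391 0.098] [[0.3569999933242798, 0.0989999994635582], [0.3889999985694885, 0.06400000303983688], [0.4259999990463257, 0.09700000286102295], [0.3930000066757202, 0.13300000131130219]]
```

```bash
cat > h.py <<'E'
import numpy as np
from workcell import bot
from scipy.spatial.transform import Rotation as Rn
O=np.array([.505,-.009,0]);Y=-.235
def st():
    s=bot.observe();p=np.array(s["position"]);R=Rn.from_euler("xyz",s["tool_rot"]).as_matrix()
    print("locker mm",(Rn.from_euler("z",Y).inv().apply(p-O)*1000).round(1),"rpy",np.round(s["tool_rot"],3),"F",np.round(s["force"],1),"t",s["clock"]);return p,R
def to(l):
    p,R=st();w=O+Rn.from_euler("z",Y).apply(np.array(l)/1000)
    print("goal world",w.round(3),"tool shift mm",(R.T@(w-p)*1000).round(1))
E
python3 - <<'E'
import pickle,cv2,numpy as np
for n,b in(("top",(275,160,312,200)),("side",(305,150,342,180))):
    f=pickle.load(open(n+".pkl","rb"));T=f["cam_to_world"];K=f["K"]
    v,u=np.mgrid[b[1]:b[3],b[0]:b[2]];z=f["z_map"][v,u]
    p=np.stack([(u-K[0,2])/K[0,0]*z,(v-K[1,2])/K[1,1]*z,z],-1)@T[:3,:3].T+T[:3,3]
    p=p[(p[...,2]>.132)&(p[...,2]<.17)];c=cv2.minAreaRect(p[:,:2].astype(np.float32));print(n,len(p),c,p[:,2].min(),p[:,2].max(),p.mean(0))
E
```

```text
top 573 ((0.5476735234260559, 0.17094142735004425), (0.071320541203022, 0.0603264756500721), 76.33402252197266) 0.13232391008348543 0.15900409652124858 [0.54805872 0.17591488 0.14702181]
side 600 ((0.552475094795227, 0.17487671971321106), (0.07120875269174576, 0.060567308217287064), 75.59905242919922) 0.13218650650517327 0.15813117901097662 [0.55200513 0.17068539 0.14661538]
```

Call:
{"name": "carry_out", "arguments": {
  "targets": [
    [0,0,0,0,0,1,255],
    [0,0,0,0,0,1,255],
    [0,0,0,0,0,1,255],
    [0,0,0,0,0,1,255],
    [0,0,0,0,0,1,255]
  ],
  "force": 40
}}

```text
clock: 0.52
position: [0.2403, -0.5767, 0.231]
tool_rot: [-3.141, 0.0, -0.134]
force: [1.5, 0.5, 0.2]
grip_width: 0.0256
```

Call:
{"name": "carry_out", "arguments": {
  "targets": [
    [0,0,0,0,0,1,255],
    [10,-27,0,0,0,0,255],
    [10,-27,0,0,0,0,255],
    [10,-27,0,0,0,0,255],
    [10,-27,0,0,0,0,255]
  ]
}}

```text
clock: 0.93
position: [0.3047, -0.4798, 0.231]
tool_rot: [-3.141, 0.0, -0.234]
force: [0.2, -0.9, -0.4]
grip_width: 0.0001
```

Call:
{"name": "carry_out", "arguments": {
  "targets": [
    [10,-27,0,0,0,0,255],
    [10,-27,0,0,0,0,255],
    [10,-27,0,0,0,0,255],
    [10,-27,0,0,0,0,255],
    [10,-27,0,0,0,0,255]
  ]
}}

```text
clock: 1.35
position: [0.3846, -0.36, 0.2312]
tool_rot: [-3.141, 0.0, -0.234]
force: [0.6, -0.3, -0.7]
grip_width: 0.0
```

```bash
python3 -c "
from h import *
to([62,-110,150])"
```

```text
locker mm [ -35.3 -369.4  231.2] rpy [-3.141  0.    -0.234] F [ 0.6 -0.3 -0.7] t 1.35
goal world [ 0.54 -0.13  0.15] tool shift mm [  97.7 -259.2   81.2]
```

Call:
{"name": "carry_out", "arguments": {
  "targets": [
    [10,-27,0,0,0,0,255],
    [10,-27,0,0,0,0,255],
    [10,-27,0,0,0,0,255],
    [10,-27,0,0,0,0,255],
    [10,-27,0,0,0,0,255]
  ]
}}

```text
clock: 1.77
position: [0.4645, -0.2402, 0.2312]
tool_rot: [-3.142, 0.0, -0.234]
force: [0.4, 0.0, 0.4]
grip_width: 0.0003
```

Call:
{"name": "carry_out", "arguments": {
  "targets": [
    [10,-27,0,0,0,0,255],
    [10,-27,10,0,0,0,255],
    [10,-27,20,0,0,0,255],
    [10,-27,20,0,0,0,255],
    [0,0,20,0,0,0,255]
  ]
}}

```text
clock: 2.18
position: [0.5307, -0.1403, 0.1603]
tool_rot: [-3.139, -0.001, -0.228]
force: [-0.1, 0.0, 0.4]
grip_width: -0.0001
```

Call:
{"name": "carry_out", "arguments": {
  "targets": [
    [0,0,0,0,0,0,255],
    [0,0,0,0,0,0,255]
  ]
}}

```text
clock: 2.35
position: [0.5273, -0.1459, 0.1608]
tool_rot: [3.141, 0.002, -0.234]
force: [-0.1, -0.1, -0.1]
grip_width: -0.0001
```

```bash
python3 -c "
from h import *
import cv2
to([62,-110,106])
p,R=st()
ims=[bot.grab_frame(n)['color'] for n in('wrist','side')]
a=cv2.resize(ims[0],(400,250));b=cv2.resize(ims[1][200:360,230:486],(400,250),interpolation=2)
cv2.imwrite('pics/c.png',cv2.hconcat([a,b])[:,:,::-1])"
```

```text
locker mm [  53.5 -128.   160.8] rpy [ 3.141e+00  2.000e-03 -2.340e-01] F [-0.1 -0.1 -0.1] t 2.35
goal world [ 0.54  -0.13   0.106] tool shift mm [  8.6 -18.   54.8]
locker mm [  53.5 -128.   160.8] rpy [ 3.141e+00  2.000e-03 -2.340e-01] F [-0.1 -0.1 -0.1] t 2.35
```

View pics/c.png

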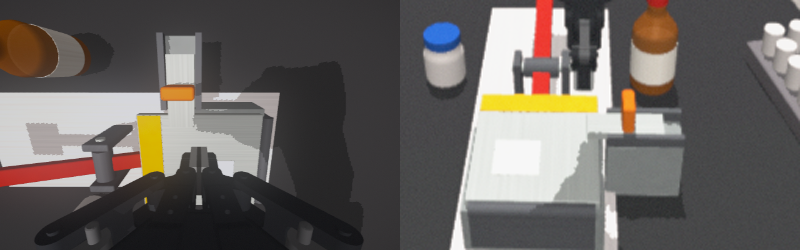

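The tab sits ahead and slightly left of the fingertips in the wrist view at (178,93), with the tips at (198,160). That matches the 18 mm offset I measured.

Call:
{"name": "carry_out", "arguments": {
  "targets": [
    [3,-9,0,0,0,0,255],
    [3,-9,10,0,0,0,255],
    [0,0,15,0,0,0,255],
    [0,0,15,0,0,0,255],
    [0,0,14,0,0,0,255]
  ]
}}

```text
clock: 2.87
position: [0.5386, -0.1288, 0.1067]
tool_rot: [-3.141, -0.001, -0.233]
force: [0.2, 0.4, 0.1]
grip_width: -0.0
```

Call:
{"name": "carry_out", "arguments": {
  "targets": [
    [0,0,0,0,0,0,255],
    [4,0,0,0,0,0,255],
    [4,0,0,0,0,0,255],
    [4,0,0,0,0,0,255],
    [4,0,0,0,0,0,255]
  ]
}}

```text
clock: 3.28
position: [0.5546, -0.1335, 0.1081]
tool_rot: [-3.141, -0.001, -0.234]
force: [-0.4, 0.4, -0.2]
grip_width: 0.0002
```

```bash
python3 -c "
from h import *
to([114,-110,106])"
```

```text
locker mm [  77.2 -109.5  108.1] rpy [-3.141e+00 -1.000e-03 -2.340e-01] F [-0.4  0.4 -0.2] t 3.2833
goal world [ 0.59  -0.143  0.106] tool shift mm [36.8  0.5  2.2]
```

Call:
{"name": "carry_out", "arguments": {
  "targets": [
    [5,0,0.5,0,0,0,255],
    [5,0,0.5,0,0,0,255],
    [5,0,0.5,0,0,0,255],
    [5,0,0.5,0,0,0,255],
    [5,0,0,0,0,0,255]
  ]
}}

```text
clock: 3.7
position: [0.578, -0.1392, 0.1051]
tool_rot: [3.142, 0.001, -0.234]
force: [-4.1, 1.1, 1.2]
grip_width: 0.0001
```

Call:
{"name": "carry_out", "arguments": {
  "targets": [
    [5,0,0,0,0,0,255],
    [4,0,0,0,0,0,255],
    [3,0,0,0,0,0,255],
    [0,0,0,0,0,0,255]
  ]
}}

```text
clock: 4.03
position: [0.5901, -0.1421, 0.1052]
tool_rot: [-3.142, -0.0, -0.234]
force: [-0.7, -0.1, 0.4]
grip_width: -0.0001
```

```bash
python3 -c "
from h import *
to([114,-110,106])"
```

```text
locker mm [ 113.8 -109.6  105.2] rpy [-3.142 -0.    -0.234] F [-0.7 -0.1  0.4] t 4.0333
goal world [ 0.59  -0.143  0.106] tool shift mm [ 0.2  0.4 -0.8]
```

Not at the stop yet, so I'll push on in small steps until the force rises.

Call:
{"name": "carry_out", "arguments": {
  "targets": [
    [2,0,0,0,0,0,255],
    [2,0,0,0,0,0,255]
  ]
}}

```text
clock: 4.2
position: [0.5927, -0.1427, 0.1051]
tool_rot: [3.142, 0.002, -0.234]
force: [-17.2, 5.0, 9.7]
grip_width: -0.0004
```

Call:
{"name": "carry_out", "arguments": {
  "targets": [
    [1.5,0,0,0,0,0,255],
    [0,0,0,0,0,0,255],
    [0,0,0,0,0,0,255]
  ]
}}

```text
clock: 4.45
position: [0.5926, -0.1427, 0.105]
tool_rot: [3.141, 0.005, -0.234]
force: [-17.4, 3.6, 10.0]
grip_width: 0.0001
```

```bash
python3 -c "
from h import *
to([70,-110,106])
import cv2,pickle
f=bot.grab_frame('wrist');g=bot.grab_frame('side')['color']
a=cv2.resize(f['color'],(400,250));b=cv2.resize(g[200:360,230:486],(400,250),interpolation=2)
cv2.imwrite('pics/d.png',cv2.hconcat([a,b])[:,:,::-1])"
```

```text
locker mm [ 116.4 -109.6  105. ] rpy [ 3.141  0.005 -0.234] F [-17.4   3.6  10. ] t 4.45
goal world [ 0.547 -0.132  0.106] tool shift mm [-46.4   0.3  -0.8]
```

View pics/d.png

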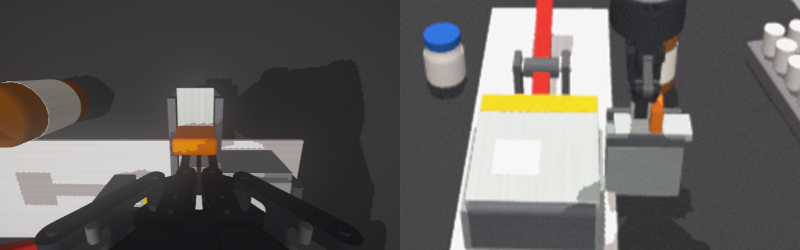

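The bolt is at its stop: about 18 N, with the tab roughly 33 mm out. Next I back off, lift, and move over the pad.

Call:
{"name": "carry_out", "arguments": {
  "targets": [
    [-8,0,0,0,0,0,255],
    [-7,0,-15,0,0,0,255],
    [0,0,-30,0,0,0,255],
    [0,0,-30,0,0,0,255],
    [0,0,-25,0,0,0,255]
  ]
}}

```text
clock: 4.97
position: [0.5806, -0.1398, 0.2074]
tool_rot: [-3.141, -0.002, -0.234]
force: [0.4, -0.2, 0.1]
grip_width: 0.0001
```

Call:
{"name": "carry_out", "arguments": {
  "targets": [
    [-9,-27,0,0,0,0,255],
    [-9,-27,0,0,0,0,255],
    [-9,-27,0,0,0,0,255],
    [-9,-27,0,0,0,0,255],
    [-9,-27,0,0,0,0,255]
  ]
}}

```text
clock: 5.38
position: [0.5677, 0.0033, 0.2057]
tool_rot: [-3.141, -0.001, -0.234]
force: [1.5, -0.5, -0.1]
grip_width: -0.0001
```

Call:
{"name": "carry_out", "arguments": {
  "targets": [
    [-9,-27,0,0,0,0,255],
    [-9,-27,0,0,0,0,255],
    [-9,-27,0,0,0,0,255],
    [-9,-27,0,0,0,0,255],
    [-9,-27,0,0,0,0,255]
  ]
}}

```text
clock: 5.8
position: [0.5552, 0.1452, 0.2056]
tool_rot: [-3.141, -0.001, -0.234]
force: [-0.1, 0.7, -0.0]
grip_width: -0.0001
```

Call:
{"name": "carry_out", "arguments": {
  "targets": [
    [-5,-27,0,0,0,0,255],
    [0,0,0,0,0,0,255],
    [0,0,0,0,0,0,255]
  ]
}}

```text
clock: 6.05
position: [0.5565, 0.1728, 0.2054]
tool_rot: [-3.141, -0.001, -0.231]
force: [-0.3, -0.9, -0.2]
grip_width: 0.0001
```

```bash
python3 -c "
from h import *
to([0,193,155])
import cv2,pickle
f=bot.grab_frame('wrist');g=bot.grab_frame('top')['color']
a=cv2.resize(f['color'],(400,250));b=cv2.resize(g[100:260,220:476],(400,250),interpolation=2)
cv2.imwrite('pics/e.png',cv2.hconcat([a,b])[:,:,::-1])"
```

```text
locker mm [  7.7 188.8 205.4] rpy [-3.141e+00 -1.000e-03 -2.310e-01] F [-0.3 -0.9 -0.2] t 6.05
goal world [0.55  0.179 0.155] tool shift mm [-7.8 -4.2 50.4]
```

View pics/e.png

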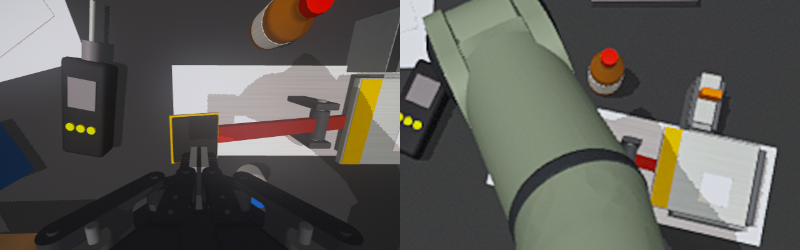

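The wrist view shows the fingertips over the pad at (195,138). The top view shows the tab drawn outward, with the bottle and meter undisturbed. Now I press.

Call:
{"name": "carry_out", "arguments": {
  "targets": [
    [-4,-2,12,0,0,0,255],
    [-4,-2,13,0,0,0,255],
    [0,0,12,0,0,0,255],
    [0,0,10,0,0,0,255],
    [0,0,0,0,0,0,255]
  ]
}}

```text
clock: 6.57
position: [0.5493, 0.1756, 0.1567]
tool_rot: [3.14, 0.002, -0.235]
force: [-0.1, 0.6, 0.5]
grip_width: -0.0001
```

Call:
{"name": "carry_out", "arguments": {
  "targets": [
    [0,0,5,0,0,0,255],
    [0,0,5,0,0,0,255],
    [0,0,5,0,0,0,255],
    [0,0,5,0,0,0,255],
    [0,0,5,0,0,0,255]
  ]
}}

```text
clock: 6.98
position: [0.5505, 0.1774, 0.1337]
tool_rot: [-3.14, -0.002, -0.234]
force: [0.6, 2.8, 5.9]
grip_width: -0.0
```

```bash
python3 -c "
from h import *
to([0,195,42])"
```

```text
locker mm [  0.9 191.9 133.7] rpy [-3.14e+00 -2.00e-03 -2.34e-01] F [0.6 2.8 5.9] t 6.9833
goal world [0.55  0.181 0.042] tool shift mm [-1.  -3.  91.7]
```

Call:
{"name": "carry_out", "arguments": {
  "targets": [
    [0,0,6,0,0,0,255],
    [0,-1,6,0,0,0,255],
    [0,0,6,0,0,0,255],
    [0,-1,6,0,0,0,255],
    [0,0,6,0,0,0,255]
  ]
}}

```text
clock: 7.4
position: [0.551, 0.1797, 0.1037]
tool_rot: [-3.14, -0.002, -0.233]
force: [1.1, 3.7, 5.8]
grip_width: -0.0001
```

Call:
{"name": "carry_out", "arguments": {
  "targets": [
    [0,0,6,0,0,0,255],
    [0,-1,6,0,0,0,255],
    [0,0,6,0,0,0,255],
    [0,0,6,0,0,0,255],
    [0,0,6,0,0,0,255]
  ]
}}

```text
clock: 7.82
position: [0.5512, 0.1803, 0.0736]
tool_rot: [-3.14, -0.001, -0.234]
force: [0.5, 1.0, 5.7]
grip_width: 0.0001
```

Call:
{"name": "carry_out", "arguments": {
  "targets": [
    [0,0,5,0,0,0,255],
    [0,0,5,0,0,0,255],
    [0,0,5,0,0,0,255],
    [0,0,4,0,0,0,255],
    [0,0,3,0,0,0,255]
  ]
}}

```text
clock: 8.23
position: [0.5509, 0.1794, 0.0514]
tool_rot: [-3.142, -0.001, -0.234]
force: [-1.1, -1.8, 6.5]
grip_width: -0.0002
```

```bash
python3 -c "
from h import *
to([0,195,42])"
```

```text
locker mm [  0.8 193.9  51.4] rpy [-3.142e+00 -1.000e-03 -2.340e-01] F [-1.1 -1.8  6.5] t 8.2333
goal world [0.55  0.181 0.042] tool shift mm [-0.8 -1.1  9.4]
```

Call:
{"name": "carry_out", "arguments": {
  "targets": [
    [0,0,3,0,0,0,255],
    [0,0,3,0,0,0,255],
    [0,0,2,0,0,0,255],
    [0,0,2,0,0,0,255],
    [0,0,0,0,0,0,255]
  ]
}}

```text
clock: 8.65
position: [0.5513, 0.1794, 0.044]
tool_rot: [-3.141, -0.002, -0.235]
force: [-16.1, -6.9, 56.2]
grip_width: -0.0002
```

Call:
{"name": "carry_out", "arguments": {
  "targets": [
    [0,0,1,0,0,0,255],
    [0,0,1,0,0,0,255],
    [0,0,0,0,0,0,255],
    [0,0,0,0,0,0,255],
    [0,0,0,0,0,0,255]
  ]
}}

```text
clock: 9.07
position: [0.5514, 0.1793, 0.0435]
tool_rot: [-3.141, -0.002, -0.235]
force: [-23.8, -10.8, 86.3]
grip_width: -0.0004
```

```bash
python3 -c "
from h import *
to([0,195,42])
import cv2
f=bot.grab_frame('wrist');g=bot.grab_frame('side')['color']
a=cv2.resize(f['color'],(400,250));b=cv2.resize(g[120:360,230:614],(400,250),interpolation=2)
cv2.imwrite('pics/f.png',cv2.hconcat([a,b])[:,:,::-1])
f=bot.grab_frame('side');h=cv2.cvtColor(f['color'],cv2.COLOR_RGB2HSV);m=(h[...,0]>=20)&(h[...,0]<=32)&(h[...,1]>150)&(h[...,2]>70);m[:225]=0;m[290:]=0;m&=f['z_map']>0
v,u=np.nonzero(m);z=f['z_map'][v,u];K=f['K'];T=f['cam_to_world'];p=np.c_[(u-K[0,2])/K[0,0]*z,(v-K[1,2])/K[1,1]*z,z]@T[:3,:3].T+T[:3,3]
print('lip z',len(p),np.percentile(p[:,2],[5,50,95]).round(3))"
```

```text
locker mm [  1.2 193.9  43.5] rpy [-3.141e+00 -2.000e-03 -2.350e-01] F [-23.8 -10.8  86.3] t 9.0667
goal world [0.55  0.181 0.042] tool shift mm [-1.2 -1.1  1.5]
lip z 1008 [0.115 0.118 0.122]
```

View pics/f.png

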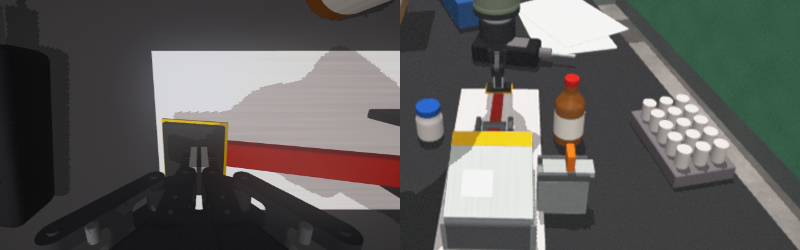

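The pad is at its stop and the cover is up: lip at 118 mm, bolt still drawn. The force has climbed to 86 N, so I'll ease it off.

Call:
{"name": "carry_out", "arguments": {
  "targets": [
    [0,0,-1,0,0,0,255],
    [0,0,-1,0,0,0,255],
    [0,0,0,0,0,0,255],
    [0,0,0,0,0,0,255],
    [0,0,0,0,0,0,255]
  ]
}}

```text
clock: 9.63
position: [0.5513, 0.1794, 0.044]
tool_rot: [-3.141, -0.002, -0.234]
force: [-14.5, -6.1, 55.3]
grip_width: -0.0
```

Call:
{"name": "carry_out", "arguments": {
  "targets": [
    [0,0,-1,0,0,0,255],
    [0,0,0,0,0,0,255],
    [0,0,0,0,0,0,255],
    [0,0,0,0,0,0,255],
    [0,0,0,0,0,0,255]
  ]
}}

```text
clock: 10.05
position: [0.5512, 0.1794, 0.0443]
tool_rot: [-3.141, -0.002, -0.234]
force: [-9.8, -5.4, 40.2]
grip_width: -0.0001
```

```bash
python3 -c "
from h import *
st();bot.job_done();st()"
```

```text
locker mm [  1.  194.   44.3] rpy [-3.141e+00 -2.000e-03 -2.340e-01] F [-9.8 -5.4 40.2] t 10.05
the job is handed in; nothing more can be done
the job is handed in; nothing more can be done
```

The locker is open and handed in at 10.05 s, with the closed fingertips still holding the pad down and the cover up. No verdict is reported on hand-in.

- **Bolt:** I pushed the orange tab outwards until it hit its stop, at about 18 N. The tab had moved about 33 mm by my estimate, and the later pictures show it still drawn.
- **Lever and cover:** I pressed the pad down to its stop. My last check had the fingertip at 44 mm above the table, against 42 mm stated for fully down, which is within the calibration error. The raised lip measured about 118 mm, against about 120 mm expected; I took that before the final easing and did not repeat it.
- **Force:** The push at the stop briefly reached about 90 N at the wrist, under the 120 N limit. I eased it to about 40 N before handing in.
- **Bottle, jar and meter:** They look unmoved in the last pictures. I did not re-measure their positions.

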